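# Put the dried breakfast boards back into the graded board stand

### The job

The four breakfast boards have dried in the dish drainer. Put them back in the board stand, each upright and right down in the bay of its own length, so that they stand in order from the largest to the smallest. Leave the mug and the bowl where they are.

Things in the scene. Friction and masses are not known exactly. Their poses are not given: they have to be found in the camera images.
- board_220: largest of four wooden breakfast boards, on its long edge in the drainer: 220 mm long (its x), 18 thick (y), 118 high (z); 18 mm hanging hole in one upper corner; about 0.32 kg. Origin: middle of its lower edge, z up. Grip it across its thickness at the middle of the upper edge. Its bay is at y = +96 mm of the stand: 244 mm clear between the end stops. Either way round will do.
- board_190: second largest of four wooden breakfast boards, on its long edge in the drainer: 190 mm long (its x), 18 thick (y), 112 high (z); 18 mm hanging hole in one upper corner; about 0.26 kg. Origin: middle of its lower edge, z up. Grip it across its thickness at the middle of the upper edge. Its bay is at y = +32 mm of the stand: 214 mm clear between the end stops. Either way round will do.
- board_160: second smallest of four wooden breakfast boards, on its long edge in the drainer: 160 mm long (its x), 18 thick (y), 106 high (z); 18 mm hanging hole in one upper corner; about 0.21 kg. Origin: middle of its lower edge, z up. Grip it across its thickness at the middle of the upper edge. Its bay is at y = -32 mm of the stand: 184 mm clear between the end stops. Either way round will do.
- board_130: smallest of four wooden breakfast boards, on its long edge in the drainer: 130 mm long (its x), 18 thick (y), 100 high (z); 18 mm hanging hole in one upper corner; about 0.16 kg. Origin: middle of its lower edge, z up. Grip it across its thickness at the middle of the upper edge. Its bay is at y = -96 mm of the stand: 154 mm clear between the end stops. Either way round will do.
- drainer: fixed dish drainer: white drip tray 250 x 262 mm with a steel wire rack. Origin: centre of its underside, z up. Eight equal hoops 170 mm long (its x), tops 70 mm above the worktop, stand 32 mm apart along its y; the boards stand in every second gap, at y = +96, +32, -32, -96 mm, in any order, lower edges 16 mm above the worktop
- stand: fixed board stand: four light wooden bays, 64 mm apart along its y, graded from longest (+y end) to shortest. Origin: centre of its underside, z up; each bay runs along its x, centred on x = 0. Bay floors lie 16 mm above the worktop, wire end stops reach 46 mm; a pair of wire hoops per bay, tops at 70 mm, leaves a slot 32 mm wide. A board too long for a bay rides on the stops
- mug: loose white spotted mug, 82 x 114 x 91 mm, standing behind the racks; leave it alone. Origin: middle of its underside
- bowl: loose white bowl, 115 mm across, 53 mm high, standing behind the racks; leave it alone. Origin: middle of its underside

How it is judged:
At the end, for the whole second after the job is handed in: Each board stands at rest in the stand bay of its own length: lower edge within 8 mm of the bay floor, middle of its lower edge within 16 mm lengthwise and 14 mm sideways of the bay's centre, in line with the bay within 0.2 rad, leaning less than 0.3 rad (x of board_220 in the frame of stand between -0.016 and 0.016 m and y of board_220 in the frame of stand between 0.082 and 0.11 m and z of each of board_220, board_190, board_160, board_130 in the frame of stand below 0.024 m and angle between each of board_220, board_190, board_160, board_130's own z axis and vertical below 0.3 rad and angle between the x axis of each of board_220, board_190, board_160, board_130 and the x axis of stand, either way round below 0.2 rad and linear speed of each of board_220, board_190, board_160, board_130 below 0.03 m/s and angular speed of each of board_220, board_190, board_160, board_130 below 1 rad/s and x of board_190 in the frame of stand between -0.016 and 0.016 m and y of board_190 in the frame of stand between 0.018 and 0.046 m and x of board_160 in the frame of stand between -0.016 and 0.016 m and y of board_160 in the frame of stand between -0.046 and -0.018 m and x of board_130 in the frame of stand between -0.016 and 0.016 m and y of board_130 in the frame of stand between -0.11 and -0.082 m); the robot touches nothing.
It fails at once if the mug is shifted by more than 30 mm (distance of mug from where it was at the start of the episode above 0.03 m).
It fails at once if the bowl is shifted by more than 30 mm (distance of bowl from where it was at the start of the episode above 0.03 m).
It also fails if it takes over 120 s, if anything falls off the work surface, if the arm or the gripper's body presses on something with over 40 N, if the wrist force passes 120 N, or if a joint passes its speed limit or range.

### The arm

A 7-joint arm with a two-finger parallel gripper is mounted at the origin on a cart in front of the work surface, level with it; the furniture and walls round the work are solid. World frame = base frame: x ahead of the robot, y to its left, z up, the work surface at z = 0. Lengths are in m, angles in rad, forces in N, time in s.
With the tool pointing down it reaches from about 0.4 to 0.85 m from the base axis. Payload 6.9 kg.
Tool frame: the origin (TCP) lies on the mounting face of the last link; the fingertips stand 173 mm ahead of it and the grasp point (between the pads) lies 155 mm ahead of it; z points along the fingers, y is the line along which they close (so a half turn about z gives the same grasp; the last joint's range is limited). The gripper opens to 85 mm and grips with 20 to 120 N. Pads are 22 mm wide; open, the fingers measure 114 mm over their backs; the gripper's body (76 mm by 85 mm) begins 54 mm behind the grasp point. The pads swing forward as they close: fully open they stand 13 mm farther back than shut.
Start: joints at [1.359, 0.507, -0.238, 1.5, 0.126, 1.149, -0.155], TCP at [0.195, -0.594, 0.405] pointing down, gripper open.
Joint ranges: [-3.08, 3.08], [-0.24, 2.05], [-1.43, 1.35], [0, 2.5], [-1.52, 4.66], [0.17, 1.96], [-2.89, 2.89]. Speed limits (rad/s): [2.39, 2.39, 3.14, 3.14, 3.14, 3.14, 3.14].

### API

Orientations are given as a 3x3 rotation matrix whose columns are the frame's x, y, z axes.
In Python, from rig import bot gives the robot as it stands.
- The arm moves only by the shell command python3 -m pendant 'ROWS' [OPENING]. ROWS is JSON, a list of rows, each an object of numbers: "tx", "ty", "tz": the shift along the world's x, y, z in cm; "ax", "ay", "az": the turn, a rotation vector about the world's x, y, z in degrees. In form: [{"tx": .., "ty": .., "tz": .., "ax": .., "ay": .., "az": ..}, ...]. A call has 1 to 5 rows; each row is the pose to reach, as a shift and turn from the pose commanded when the call began; what a row does not reach only later rows make up. A row lasts 1/8 s, in which the tool goes at most 62.5 mm and 10.7 degrees, less where a joint would pass 70% of its speed; a pose out of reach is approached as far as the arm can. A call with a gripper value outside its range is refused whole. OPENING is the closure, from -1 (fully open) to 1 (shut), set as the call begins (- or left out, the last holds). The fingers move at their own pace and stop on an object; the grip force is fixed at half the most. Time passes only in rows, so rows that repeat a pose let the fingers close. It gives the time, the measured TCP pose, the force, the opening and the grip force at its end, in the units of the state.
- bot.state(): the state, without advancing time (a new reading comes with each control period).
- bot.camera(name): name is "scene" or "top" or "wrist"; returns the picture (420x560x3 uint8, blue, green, red); there is no depth.
- bot.camera_params(name): a dict with "intrinsics" (3x3 intrinsics, pixels), "dist_coeffs" ([k1, k2, p1, p2, k3] as OpenCV has them; the pictures are not rectified), "T" (4x4, takes a point from camera to world coordinates). Camera axes: x right, y up, looking along -z (the intrinsics and any distortion apply to the point x, -y, -z); pixel columns grow to the right and rows downward; lengths in m; the calibration is good to about 2 mm. A picture is of the moment at which its call begins: read the wrist's pose just before it. camera_params takes no time and is no camera call; for the wrist camera it gives the pose at the moment of the call.
- bot.hand_in(): hands the job in; it is judged then, once.
Trained networks look in the newest picture that a camera, given by its name, has taken for a name from the list of things; names that differ only in an ending like _2 or _b are one class to them, and where a whole thing is asked for, a point or a joint stands for the part that bears it (a point fixed in the world has none). Each returns a list of dicts, best first, with "conf" (0 to 1); they miss things now and then, are a little off and sometimes report something else, mostly with a low value. They report only what shows in the picture. A call takes as long as a camera call.
- bot.boxes_of(camera, thing): "at" ([x, y, z] in m, in the coordinates of the camera as it stood for that picture, good to about 4 mm: the middle of the surface that is visible of it).
- bot.outline_of(camera, thing): "pixels" (420x560 bool, what is visible of it).
The state is a dict: "time_s": time; "joint_pos": joint angles; "qvel": joint speeds; "tau": joint torques, N m; "tcp_pos": TCP position; "orientation": TCP orientation; "contact_force": force on the tool from outside, world axes, zero at the start; "wrist_torque": the same for the moment, N m; "width": opening from 0.0 (shut) to 1.0 (fully open); "gripper_force": force on a finger pad.
Only numpy, scipy, OpenCV 4.12 (cv2) and the standard library are available. Lean on these libraries where they do the work, as an engineer would, in place of code of your own. Each camera call takes 0.05 s, during which the arm holds its last target. There are 200 camera calls.

## Working session

There is one attempt and no reset: what is moved stays moved. The work goes in short steps, Python scripts to look and compute and a shell command to move; the robot and the scene stay as the last step left them, time stands still between calls to the robot, and variables do not carry over. Pictures are saved under pics/ and viewed, at most 14 in all, crops included, and the job is handed in when it is done.

```bash
mkdir -p pics; cat > h.py <<'E'
import numpy as np, cv2
from rig import bot
def world(cam,p):
    T=np.array(bot.camera_params(cam)["T"]); return (T@np.append(p,1))[:3]
E
python3 - <<'E'
from h import *
for c in ("scene","top"):
    cv2.imwrite(f"pics/{c}0.png",bot.camera(c))
    P=bot.camera_params(c); print(c,np.round(P["T"],3).tolist(),np.round(P["intrinsics"],1).tolist(),P["dist_coeffs"])
    for t in "board_220 board_190 board_160 board_130 drainer stand mug bowl".split():
        print(t,[(np.round(world(c,b["at"]),3).tolist(),round(b["conf"],2)) for b in bot.boxes_of(c,t)[:4]])
s=bot.state();print(s["time_s"],s["tcp_pos"],np.round(s["orientation"],3).tolist(),s["width"])
E
```

```text
scene [[-0.968, 0.146, -0.203, 0.367], [-0.249, -0.501, 0.829, 0.869], [0.019, 0.853, 0.522, 0.585], [0.0, 0.0, 0.0, 1.0]] [[410.2, 0.0, 269.2], [0.0, 410.2, 209.4], [0.0, 0.0, 1.0]] [0.02624314 0.         0.         0.         0.        ]
board_220 [([0.424, 0.198, 0.101], 0.84), ([0.44, 0.331, 0.088], 0.77), ([0.422, 0.138, 0.108], 0.76), ([0.447, 0.261, 0.109], 0.67)]
board_190 [([0.424, 0.198, 0.101], 0.84), ([0.44, 0.331, 0.088], 0.77), ([0.422, 0.138, 0.108], 0.76), ([0.447, 0.261, 0.109], 0.67)]
board_160 [([0.424, 0.198, 0.101], 0.84), ([0.44, 0.331, 0.088], 0.77), ([0.422, 0.138, 0.108], 0.76), ([0.447, 0.261, 0.109], 0.67)]
board_130 [([0.424, 0.198, 0.101], 0.84), ([0.44, 0.331, 0.088], 0.77), ([0.422, 0.138, 0.108], 0.76), ([0.447, 0.261, 0.109], 0.67)]
drainer [([0.402, 0.335, 0.009], 0.97)]
stand [([0.447, -0.169, 0.018], 0.74), ([0.703, -0.312, 0.033], 0.42)]
mug [([0.645, 0.039, 0.062], 0.91), ([0.426, 0.137, 0.102], 0.62)]
bowl [([0.703, -0.313, 0.033], 0.87)]
top [[-0.006, 0.997, -0.08, 0.454], [-1.0, -0.007, -0.012, 0.002], [-0.013, 0.08, 0.997, 1.369], [0.0, 0.0, 
[... 241 characters left out ...]
41, 0.319, 0.124], 0.66)]
board_190 [([0.442, 0.186, 0.117], 0.9), ([0.438, 0.128, 0.123], 0.79), ([0.455, 0.249, 0.111], 0.73), ([0.441, 0.319, 0.124], 0.66)]
board_160 [([0.442, 0.186, 0.117], 0.9), ([0.438, 0.128, 0.123], 0.79), ([0.455, 0.249, 0.111], 0.73), ([0.441, 0.319, 0.124], 0.66)]
board_130 [([0.442, 0.186, 0.117], 0.9), ([0.438, 0.128, 0.123], 0.79), ([0.455, 0.249, 0.111], 0.73), ([0.441, 0.319, 0.124], 0.66)]
drainer []
stand [([0.445, -0.195, 0.013], 0.9)]
mug [([0.644, 0.016, 0.008], 0.7)]
bowl [([0.69, -0.311, 0.019], 0.83), ([0.44, 0.187, 0.118], 0.69)]
0.9 [ 0.19471029 -0.59389642  0.40469609] [[0.95, 0.312, 0.0], [0.312, -0.95, -0.0], [0.0, 0.0, -1.0]] 0.9981231209814134
```

View pics/top0.png

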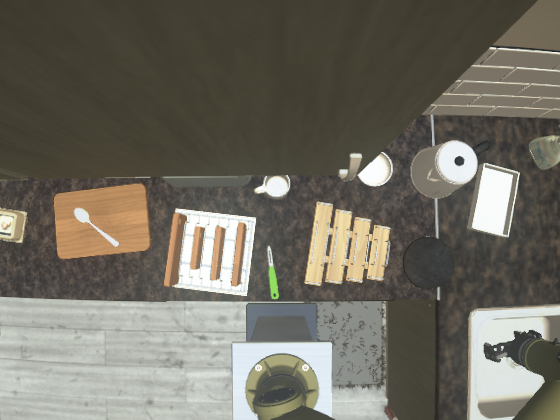

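View pics/scene0.png

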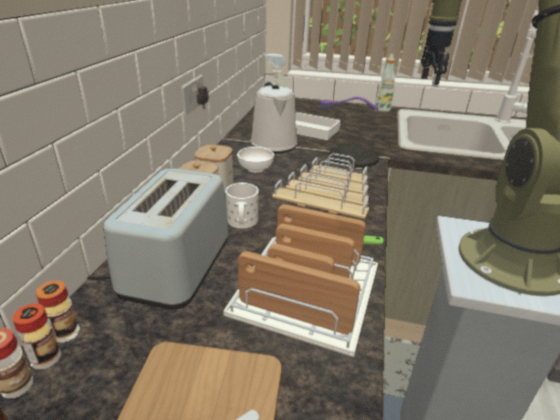

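```bash
cat >> h.py <<'E'
def rays(cam,px,P=None):
    P=P or bot.camera_params(cam); T=np.array(P["T"])
    u=cv2.undistortPoints(np.float64(px).reshape(-1,1,2),np.array(P["intrinsics"]),np.array(P["dist_coeffs"]))[:,0]
    d=np.c_[u[:,0],-u[:,1],-np.ones(len(u))]@T[:3,:3].T
    return T[:3,3],d
def onplane(cam,px,z,P=None):
    o,d=rays(cam,px,P); return (o+d*((z-o[2])/d[:,2])[:,None])[:,:2]
def rect(cam,mask,z,P=None):
    m=mask.astype(np.uint8)
    n,l,st,_=cv2.connectedComponentsWithStats(m); k=1+np.argmax(st[1:,4])
    q=np.argwhere(l==k)[:,::-1]
    w=onplane(cam,q,z,P); r=cv2.minAreaRect(np.float32(w*1000)); 
    b=cv2.boxPoints(r); e=[b[1]-b[0],b[2]-b[1]]; e=max(e,key=np.linalg.norm)
    L=sorted(r[1]); return np.round(r[0],1), np.round(L[::-1],1), round(float((np.degrees(np.arctan2(e[1],e[0]))+90)%180-90),1)
E
python3 - <<'E'
from h import *
im=bot.camera("top")
for b in bot.outline_of("top","board_220"): print(round(b["conf"],2),b["pixels"].sum(),rect("top",b["pixels"],.125))
h=cv2.cvtColor(im,cv2.COLOR_BGR2HSV)
s=bot.outline_of("top","stand")[0]["pixels"]; print("stand",rect("top",s,.016))
sub=h[s]; print(np.percentile(sub,[10,50,90],axis=0))
w=(s&(h[...,1]>60)&(h[...,2]>120)).astype(np.uint8)
w=cv2.morphologyEx(w,cv2.MORPH_OPEN,np.ones((2,2)))
n,l,st,_=cv2.connectedComponentsWithStats(w)
for k in range(1,n):
    if st[k,4]>60: print(st[k].tolist(),rect("top",l==k,.016))
cv2.imwrite("pics/st.png",cv2.resize(im[190:310,150:410],None,fx=3,fy=3,interpolation=cv2.INTER_CUBIC))
E
```

```text
0.91 449 (array([456. , 248.7]), array([127.7,  34.8]), -7.9)
0.79 966 (array([447.1, 310.7]), array([217.5,  45.7]), -7.9)
0.71 511 (array([438.8, 187. ]), array([156.8,  28.9]), -6.9)
0.61 623 (array([435.4, 124. ]), array([191. ,  31.9]), -6.3)
stand (array([ 449.4, -215.4]), array([263., 248.]), -9.6)
[[ 19.  41. 200.]
 [ 21.  82. 228.]
 [ 23.  88. 237.]]
[306, 205, 28, 80, 1100] (array([ 461.9, -121.7]), array([248.4,  52.4]), -9.2)
[326, 213, 26, 69, 1027] (array([ 453. , -177.8]), array([216.9,  60.8]), -9.2)
[346, 218, 45, 62, 1741] (array([ 439.2, -275.6]), array([195.9, 125.6]), -9.6)
```

View pics/st.png

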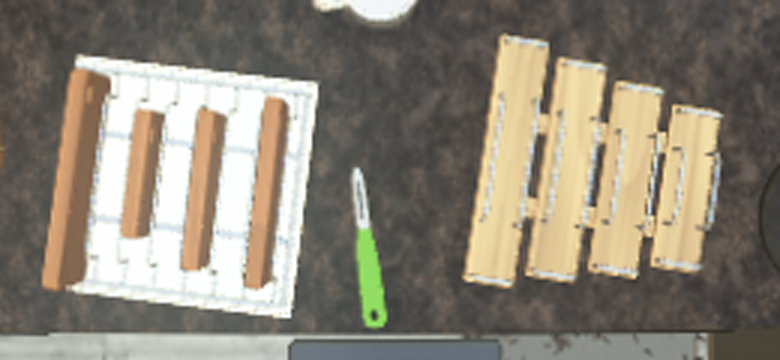

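```bash
python3 - <<'E'
from h import *
Q={220:[(501,35),(549,44),(513,288),(464,280)],190:[(557,58),(606,66),(574,284),(527,276)],160:[(615,82),(663,90),(637,279),(590,271)],130:[(673,105),(722,113),(699,272),(653,264)]}
for k,q in Q.items():
    w=onplane("top",(np.array(q)+.5)/3-.5+[150,190],.016)*1000
    e=(w[0]-w[3]+w[1]-w[2])/2; print(k,w.mean(0).round(1),np.linalg.norm(e).round(1),np.degrees(np.arctan2(e[1],e[0])).round(1))
E
python3 -m pendant '[{"tx":4,"ty":4,"az":-6},{"tx":8,"ty":9,"az":-15},{"tx":13,"ty":14,"az":-25},{"tx":17,"ty":19,"az":-26},{"tx":21,"ty":24,"az":-26}]' -0.2
python3 -m pendant '[{"tx":2,"ty":5},{"tx":3,"ty":9},{"tx":4,"ty":13},{"tx":4,"ty":13},{"tx":4,"ty":13}]'
python3 - <<'E'
from h import *
cv2.imwrite("pics/w1.png",bot.camera("wrist"));P=bot.camera_params("wrist");print(np.round(P["T"],3).tolist(),np.round(P["intrinsics"],1).tolist(),P["dist_coeffs"],bot.state()["width"])
E
```

```text
220 [ 464.5 -118.7] 260.9 -9.2
190 [ 454.1 -181.3] 232.5 -9.0
160 [ 443.3 -245.1] 201.5 -8.7
130 [ 434.  -309.6] 169.9 -8.9
[[0.312, 0.905, 0.29, 0.268], [-0.95, 0.298, 0.095, -0.57], [-0.001, -0.305, 0.952, 0.374], [0.0, 0.0, 0.0, 1.0]] [[372.8, 0.0, 276.3], [0.0, 372.8, 212.1], [0.0, 0.0, 1.0]] [-0.05321182  0.          0.          0.          0.        ] 1.0010406259423699validation failed for argument at $[0]...
validation failed for argument at $[0]...
```

View pics/w1.png

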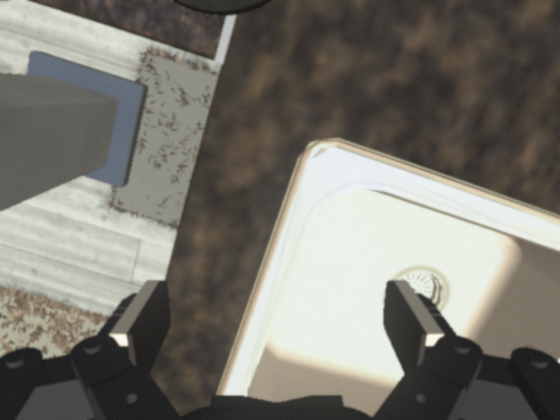

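The wrist picture still shows the sink, because both moves were refused. The rows probably need all six keys.

```bash
python3 -m pendant '[{"tx":4,"ty":4,"tz":0,"ax":0,"ay":0,"az":-6},{"tx":8,"ty":9,"tz":0,"ax":0,"ay":0,"az":-15},{"tx":13,"ty":14,"tz":0,"ax":0,"ay":0,"az":-25},{"tx":17,"ty":19,"tz":0,"ax":0,"ay":0,"az":-27},{"tx":21,"ty":24,"tz":0,"ax":0,"ay":0,"az":-27}]' -0.2
```

```text
time_s: 1.72
tcp_pos: [0.3979, -0.3621, 0.4049]
orientation: [[0.988, -0.154, 0.001], [-0.154, -0.988, -0.001], [0.001, 0.0, -1.0]]
contact_force: [1.1, 0.2, -0.5]
width: 0.601
gripper_force: 0.0
```

```bash
python3 -m pendant '[{"tx":0,"ty":5,"tz":1,"ax":0,"ay":0,"az":0},{"tx":0,"ty":10,"tz":3,"ax":0,"ay":0,"az":0},{"tx":0,"ty":15,"tz":5,"ax":0,"ay":0,"az":0},{"tx":0,"ty":15,"tz":5,"ax":0,"ay":0,"az":0},{"tx":0,"ty":15,"tz":5,"ax":0,"ay":0,"az":0}]'
python3 - <<'E'
from h import *
im=bot.camera("wrist");cv2.imwrite("pics/w2.png",im);P=bot.camera_params("wrist");print(np.round(P["T"],4).tolist())
np.save("w2.npy",P,allow_pickle=True)
E
```

```text
time_s: 2.35
tcp_pos: [0.3966, -0.2142, 0.4548]
orientation: [[0.988, -0.154, 0.0], [-0.154, -0.988, -0.001], [0.001, 0.001, -1.0]]
contact_force: [-0.3, -0.6, 0.9]
width: 0.6
gripper_force: 0.0
[[-0.1543, 0.9409, 0.3016, 0.4729], [-0.988, -0.1469, -0.0472, -0.2269], [-0.0001, -0.3053, 0.9523, 0.4233], [0.0, 0.0, 0.0, 1.0]]
```

View pics/w2.png

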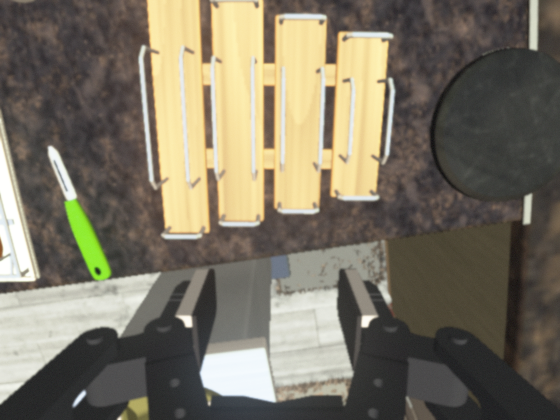

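```bash
python3 - <<'E'
from h import *
P=np.load("w2.npy",allow_pickle=True).item()
Q={190:[(211,0),(263,3),(259,222),(219,224)],160:[(276,15),(327,17),(319,211),(276,212)],130:[(339,33),(390,36),(378,198),(332,200)]}
for k,q in Q.items():
    w=onplane("wrist",np.array(q),.016,P)*1000
    e=(w[0]-w[3]+w[1]-w[2])/2; print(k,w.mean(0).round(1),np.linalg.norm(e).round(1),np.degrees(np.arctan2(e[1],e[0])).round(1))
E
python3 -m pendant '[{"tx":0,"ty":6,"tz":0,"ax":0,"ay":0,"az":0},{"tx":0,"ty":12,"tz":0,"ax":0,"ay":0,"az":0},{"tx":0,"ty":18,"tz":0,"ax":0,"ay":0,"az":0},{"tx":0,"ty":24,"tz":0,"ax":0,"ay":0,"az":0},{"tx":0,"ty":30,"tz":0,"ax":0,"ay":0,"az":0}]'
python3 -m pendant '[{"tx":0,"ty":6,"tz":0,"ax":0,"ay":0,"az":0},{"tx":0,"ty":10,"tz":0,"ax":0,"ay":0,"az":0},{"tx":0,"ty":10,"tz":0,"ax":0,"ay":0,"az":0},{"tx":0,"ty":10,"tz":0,"ax":0,"ay":0,"az":0}]'
python3 - <<'E'
from h import *
im=bot.camera("wrist");cv2.imwrite("pics/w3.png",im);P=bot.camera_params("wrist")
np.save("w3.npy",P,allow_pickle=True)
for b in bot.outline_of("wrist","board_220"): print(round(b["conf"],2),b["pixels"].sum(),rect("wrist",b["pixels"],.125))
E
```

```text
190 [ 451.5 -182. ] 231.6 -10.0
160 [ 441.7 -247. ] 204.2 -9.1
130 [ 430.9 -310.7] 172.6 -8.7
time_s: 3.02
tcp_pos: [0.3971, 0.0867, 0.4543]
orientation: [[0.988, -0.157, -0.0], [-0.157, -0.988, 0.0], [-0.0, 0.0, -1.0]]
contact_force: [1.7, -0.3, 0.2]
width: 0.603
gripper_force: 0.0
time_s: 3.52
tcp_pos: [0.3975, 0.1848, 0.454]
orientation: [[0.988, -0.156, -0.001], [-0.156, -0.988, -0.001], [-0.001, 0.001, -1.0]]
contact_force: [-0.2, -0.4, 0.1]
width: 0.596
gripper_force: 0.0
0.96 16451 (array([446. , 305.6]), array([219.3,  59. ]), -8.0)
0.95 4672 (array([438.7, 190.4]), array([152.8,  20.6]), -5.9)
0.83 8059 (array([435.1, 132.3]), array([185.,  29.]), -5.9)
0.65 5573 (array([453.8, 245.7]), array([121.8,  30.4]), -7.2)
```

View pics/w3.png

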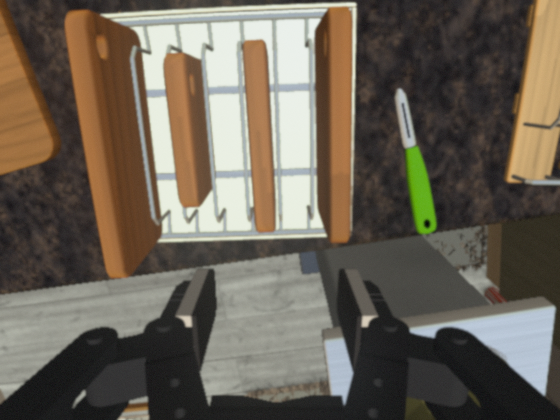

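```bash
python3 - <<'E'
from h import *
P=np.load("w3.npy",allow_pickle=True).item()
Q={220:(.134,[(67,13),(97,11),(131,276),(106,277)]),190:(.128,[(328,9),(351,8),(350,242),(328,241)]),160:(.122,[(244,41),(266,41),(275,231),(256,231)]),130:(.116,[(167,54),(187,52),(198,205),(178,207)])}
for k,(z,q) in Q.items():
    w=onplane("wrist",np.array(q),z,P)*1000
    e=(w[0]-w[3]+w[1]-w[2])/2; print(k,w.mean(0).round(1),np.linalg.norm(e).round(1),np.degrees(np.arctan2(e[1],e[0])).round(1))
E
```

```text
220 [448.6 316. ] 209.0 -8.7
190 [435.3 128.2] 180.1 -6.4
160 [438.1 190.6] 151.4 -6.5
130 [454.5 252.5] 123.1 -8.8
```

```bash
python3 -m pendant '[{"tx":2,"ty":-3,"tz":0,"ax":0,"ay":0,"az":2},{"tx":3.8,"ty":-5.6,"tz":0,"ax":0,"ay":0,"az":2},{"tx":3.8,"ty":-5.6,"tz":-6,"ax":0,"ay":0,"az":2},{"tx":3.8,"ty":-5.6,"tz":-12,"ax":0,"ay":0,"az":2},{"tx":3.8,"ty":-5.6,"tz":-15,"ax":0,"ay":0,"az":2}]'
python3 - <<'E'
from h import *
im=bot.camera("wrist");cv2.imwrite("pics/w4.png",im)
E
```

```text
time_s: 4.25
tcp_pos: [0.4341, 0.1281, 0.3021]
orientation: [[0.993, -0.122, -0.003], [-0.122, -0.993, -0.001], [-0.003, 0.002, -1.0]]
contact_force: [0.5, 1.0, 0.2]
width: 0.601
gripper_force: 0.0
```

View pics/w4.png

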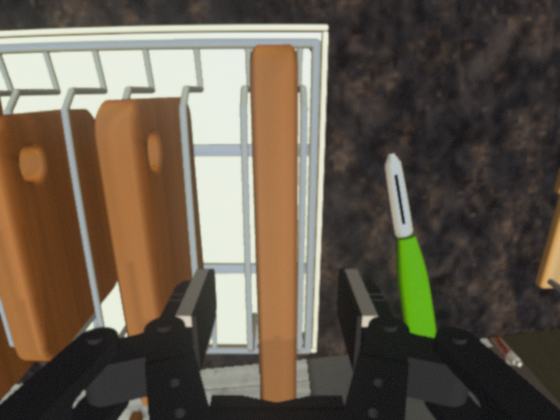

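The board sits midway between the pads (board at u≈276, pads at about 215 and 340). I'll go down and grip.

```bash
python3 -m pendant '[{"tx":0.1,"ty":0,"tz":-3.7,"ax":0,"ay":0,"az":0},{"tx":0.1,"ty":0,"tz":-3.7,"ax":0,"ay":0,"az":0}]'
python3 -m pendant '[{"tx":0,"ty":0,"tz":0,"ax":0,"ay":0,"az":0},{"tx":0,"ty":0,"tz":0,"ax":0,"ay":0,"az":0},{"tx":0,"ty":0,"tz":0,"ax":0,"ay":0,"az":0},{"tx":0,"ty":0,"tz":0,"ax":0,"ay":0,"az":0}]' 1
python3 -m pendant '[{"tx":0,"ty":0,"tz":4,"ax":0,"ay":0,"az":0},{"tx":0,"ty":0,"tz":8,"ax":0,"ay":0,"az":0},{"tx":0,"ty":0,"tz":12,"ax":0,"ay":0,"az":0},{"tx":0,"ty":0,"tz":15,"ax":0,"ay":0,"az":0},{"tx":0,"ty":0,"tz":15,"ax":0,"ay":0,"az":0}]'
```

```text
time_s: 4.55
tcp_pos: [0.4355, 0.129, 0.2668]
orientation: [[0.993, -0.121, -0.003], [-0.121, -0.993, -0.001], [-0.003, 0.002, -1.0]]
contact_force: [-0.0, 0.1, 0.5]
width: 0.6
gripper_force: 0.0
time_s: 5.05
tcp_pos: [0.4362, 0.1302, 0.2692]
orientation: [[0.993, -0.12, 0.003], [-0.12, -0.993, 0.0], [0.003, -0.001, -1.0]]
contact_force: [-1.0, -0.7, 8.4]
width: 0.201
gripper_force: 59.2
time_s: 5.68
tcp_pos: [0.4357, 0.1305, 0.4201]
orientation: [[0.993, -0.119, 0.005], [-0.12, -0.993, 0.001], [0.005, -0.002, -1.0]]
contact_force: [1.0, -0.5, -1.9]
width: 0.204
gripper_force: 59.4
```

```bash
python3 -m pendant '[{"tx":0,"ty":-5,"tz":0,"ax":0,"ay":0,"az":0},{"tx":0,"ty":-11,"tz":0,"ax":0,"ay":0,"az":-1},{"tx":1,"ty":-17,"tz":0,"ax":0,"ay":0,"az":-2},{"tx":1.8,"ty":-23,"tz":0,"ax":0,"ay":0,"az":-2},{"tx":1.8,"ty":-28,"tz":0,"ax":0,"ay":0,"az":-2}]'
python3 -m pendant '[{"tx":0,"ty":-3.2,"tz":0,"ax":0,"ay":0,"az":0},{"tx":0,"ty":-3.2,"tz":-4,"ax":0,"ay":0,"az":0},{"tx":0,"ty":-3.2,"tz":-7,"ax":0,"ay":0,"az":0},{"tx":0,"ty":-3.2,"tz":-7,"ax":0,"ay":0,"az":0}]'
python3 - <<'E'
from h import *
im=bot.camera("wrist");cv2.imwrite("pics/w5.png",im)
E
```

```text
time_s: 6.3
tcp_pos: [0.4533, -0.1523, 0.4166]
orientation: [[0.988, -0.155, -0.001], [-0.155, -0.988, 0.0], [-0.001, 0.0, -1.0]]
contact_force: [1.2, -0.2, -2.3]
width: 0.205
gripper_force: 59.3
time_s: 6.8
tcp_pos: [0.4525, -0.1816, 0.3452]
orientation: [[0.988, -0.154, -0.006], [-0.154, -0.988, 0.002], [-0.006, -0.001, -1.0]]
contact_force: [-0.5, 0.6, -1.7]
width: 0.204
gripper_force: 59.3
```

View pics/w5.png

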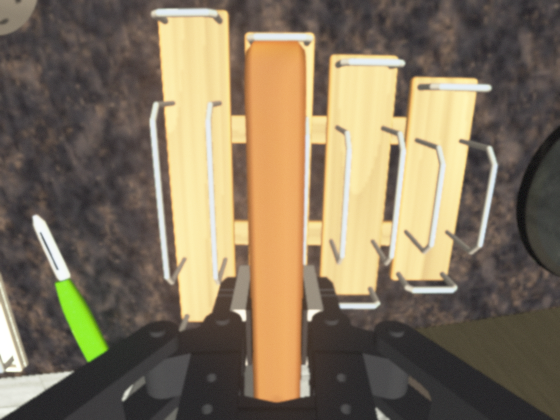

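```bash
python3 - <<'E'
from h import *
P=bot.camera_params("wrist");z=bot.state()["tcp_pos"][2]
print(onplane("wrist",[(280,38)],.046,P),onplane("wrist",[(276,42)],z-.137,P), bot.state()["tcp_pos"])
print("stops",onplane("wrist",[(187,13),(369,62),(453,87),(357,306),(427,290)],.046,P))
d=np.array([.988,-.156]); print(onplane("wrist",[(280,38)],.046,P)-d*.110)
E
```

```text
[[ 0.56372404 -0.20094999]] [[ 0.54218526 -0.19527132]] [ 0.4532665  -0.18165383  0.34680772]
stops [[ 0.58866106 -0.14280103]
 [ 0.53982431 -0.25847051]
 [ 0.51528343 -0.3155043 ]
 [ 0.35212096 -0.23371335]
 [ 0.3579102  -0.29233577]]
[[ 0.45504404 -0.18378999]]
```

```bash
python3 -m pendant '[{"tx":0.3,"ty":-0.2,"tz":-1,"ax":0,"ay":0,"az":0},{"tx":0.3,"ty":-0.2,"tz":-4,"ax":0,"ay":0,"az":0},{"tx":0.3,"ty":-0.2,"tz":-6.5,"ax":0,"ay":0,"az":0},{"tx":0.3,"ty":-0.2,"tz":-7.7,"ax":0,"ay":0,"az":0},{"tx":0.3,"ty":-0.2,"tz":-7.8,"ax":0,"ay":0,"az":0}]'
```

```text
time_s: 7.48
tcp_pos: [0.457, -0.1839, 0.2698]
orientation: [[0.988, -0.154, 0.0], [-0.154, -0.988, -0.0], [0.0, 0.0, -1.0]]
contact_force: [-0.6, -0.1, -2.2]
width: 0.197
gripper_force: 59.8
```

```bash
python3 -m pendant '[{"tx":0,"ty":0,"tz":-0.3,"ax":0,"ay":0,"az":0},{"tx":0,"ty":0,"tz":-0.3,"ax":0,"ay":0,"az":0}]'
python3 -m pendant '[{"tx":0,"ty":0,"tz":0,"ax":0,"ay":0,"az":0},{"tx":0,"ty":0,"tz":0,"ax":0,"ay":0,"az":0},{"tx":0,"ty":0,"tz":0,"ax":0,"ay":0,"az":0}]' -0.2
python3 -m pendant '[{"tx":0,"ty":0,"tz":4,"ax":0,"ay":0,"az":0},{"tx":0,"ty":0,"tz":10,"ax":0,"ay":0,"az":0},{"tx":0,"ty":0,"tz":16,"ax":0,"ay":0,"az":0},{"tx":0,"ty":3,"tz":17,"ax":0,"ay":0,"az":0},{"tx":-5,"ty":5,"tz":17,"ax":0,"ay":0,"az":0}]'
python3 - <<'E'
from h import *
im=bot.camera("wrist");cv2.imwrite("pics/w6.png",im);P=bot.camera_params("wrist");np.save("w6.npy",P,allow_pickle=True)
E
```

```text
time_s: 7.72
tcp_pos: [0.457, -0.1838, 0.269]
orientation: [[0.988, -0.154, 0.002], [-0.154, -0.988, -0.002], [0.003, 0.001, -1.0]]
contact_force: [-4.2, 1.4, 16.1]
width: 0.203
gripper_force: 62.5
time_s: 8.1
tcp_pos: [0.4568, -0.1839, 0.2669]
orientation: [[0.988, -0.154, 0.001], [-0.154, -0.988, -0.0], [0.001, 0.0, -1.0]]
contact_force: [0.2, -0.7, -0.3]
width: 0.6
gripper_force: 0.0
time_s: 8.72
tcp_pos: [0.4084, -0.1326, 0.4377]
orientation: [[0.988, -0.151, 0.004], [-0.151, -0.988, 0.001], [0.004, -0.001, -1.0]]
contact_force: [-0.7, 0.7, 0.5]
width: 0.6
gripper_force: 0.0
```

View pics/w6.png

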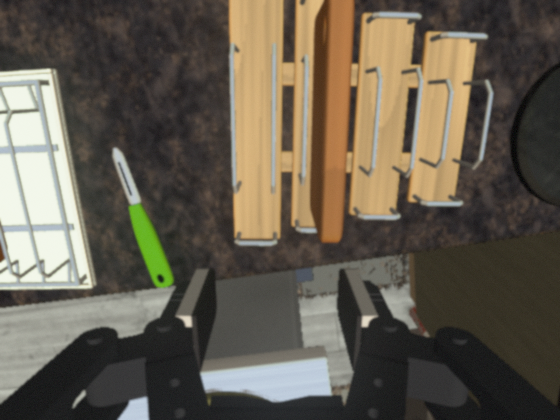

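```bash
python3 -m pendant '[{"tx":0,"ty":6,"tz":0,"ax":0,"ay":0,"az":0},{"tx":1,"ty":12,"tz":0,"ax":0,"ay":0,"az":1},{"tx":2,"ty":18,"tz":0,"ax":0,"ay":0,"az":2},{"tx":3,"ty":24,"tz":0,"ax":0,"ay":0,"az":2},{"tx":3,"ty":30,"tz":0,"ax":0,"ay":0,"az":2}]'
python3 -m pendant '[{"tx":0,"ty":2.2,"tz":0,"ax":0,"ay":0,"az":0},{"tx":0,"ty":2.2,"tz":-6,"ax":0,"ay":0,"az":0},{"tx":0,"ty":2.2,"tz":-12,"ax":0,"ay":0,"az":0},{"tx":0,"ty":2.2,"tz":-14,"ax":0,"ay":0,"az":0}]'
python3 - <<'E'
from h import *
im=bot.camera("wrist");cv2.imwrite("pics/w7.png",im)
P=bot.camera_params("wrist");m=[b for b in bot.outline_of("wrist","board_160")]
for b in m: print(round(b["conf"],2),rect("wrist",b["pixels"],.122))
E
```

```text
time_s: 9.4
tcp_pos: [0.4372, 0.1678, 0.4366]
orientation: [[0.993, -0.12, 0.0], [-0.12, -0.993, 0.0], [0.0, -0.0, -1.0]]
contact_force: [1.4, 0.1, -0.8]
width: 0.596
gripper_force: 0.0
time_s: 9.9
tcp_pos: [0.4357, 0.1875, 0.2935]
orientation: [[0.993, -0.119, -0.005], [-0.119, -0.993, -0.002], [-0.005, 0.003, -1.0]]
contact_force: [-0.3, 0.9, 0.2]
width: 0.598
gripper_force: 0.0
0.92 (array([458.8, 285.2]), array([173.3,  39. ]), -20.3)
0.72 (array([466.4, 241.8]), array([103.8,  33.7]), -6.7)
0.6 (array([444.5, 191.3]), array([145.5,  18.4]), -5.9)
```

View pics/w7.png

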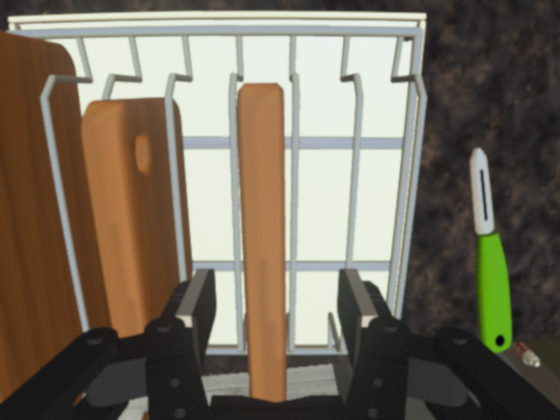

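```bash
python3 -m pendant '[{"tx":0.2,"ty":0.3,"tz":-1.5,"ax":0,"ay":0,"az":0},{"tx":0.2,"ty":0.3,"tz":-3.3,"ax":0,"ay":0,"az":0},{"tx":0.2,"ty":0.3,"tz":-3.3,"ax":0,"ay":0,"az":0}]'
python3 -m pendant '[{"tx":0,"ty":0,"tz":0,"ax":0,"ay":0,"az":0},{"tx":0,"ty":0,"tz":0,"ax":0,"ay":0,"az":0},{"tx":0,"ty":0,"tz":0,"ax":0,"ay":0,"az":0},{"tx":0,"ty":0,"tz":0,"ax":0,"ay":0,"az":0}]' 1
python3 -m pendant '[{"tx":0,"ty":0,"tz":4,"ax":0,"ay":0,"az":0},{"tx":0,"ty":0,"tz":10,"ax":0,"ay":0,"az":0},{"tx":0,"ty":0,"tz":16,"ax":0,"ay":0,"az":0},{"tx":0,"ty":-5,"tz":17,"ax":0,"ay":0,"az":0},{"tx":0,"ty":-11,"tz":17,"ax":0,"ay":0,"az":0}]'
```

```text
time_s: 10.38
tcp_pos: [0.4388, 0.1912, 0.2634]
orientation: [[0.993, -0.119, -0.0], [-0.119, -0.993, -0.0], [-0.0, 0.0, -1.0]]
contact_force: [-0.5, -0.3, -0.8]
width: 0.601
gripper_force: 0.0
time_s: 10.88
tcp_pos: [0.439, 0.1914, 0.2646]
orientation: [[0.993, -0.119, 0.002], [-0.119, -0.993, 0.001], [0.002, -0.001, -1.0]]
contact_force: [-1.3, -1.0, 6.0]
width: 0.201
gripper_force: 58.7
time_s: 11.5
tcp_pos: [0.4385, 0.0809, 0.4352]
orientation: [[0.993, -0.117, 0.003], [-0.117, -0.993, 0.001], [0.003, -0.001, -1.0]]
contact_force: [1.2, -1.4, -1.6]
width: 0.197
gripper_force: 59.1
```

```bash
python3 -m pendant '[{"tx":0,"ty":-6,"tz":0,"ax":0,"ay":0,"az":0},{"tx":0,"ty":-12,"tz":0,"ax":0,"ay":0,"az":-1},{"tx":0.7,"ty":-18,"tz":0,"ax":0,"ay":0,"az":-2},{"tx":0.7,"ty":-24,"tz":0,"ax":0,"ay":0,"az":-2},{"tx":0.7,"ty":-30,"tz":0,"ax":0,"ay":0,"az":-2}]'
python3 -m pendant '[{"tx":0,"ty":-2.7,"tz":0,"ax":0,"ay":0,"az":0},{"tx":0,"ty":-2.7,"tz":-4,"ax":0,"ay":0,"az":0},{"tx":0,"ty":-2.7,"tz":-8.5,"ax":0,"ay":0,"az":0},{"tx":0,"ty":-2.7,"tz":-8.5,"ax":0,"ay":0,"az":0}]'
python3 - <<'E'
from h import *
im=bot.camera("wrist");cv2.imwrite("pics/w8.png",im);np.save("w8.npy",bot.camera_params("wrist"),allow_pickle=True)
E
```

```text
time_s: 12.12
tcp_pos: [0.4452, -0.2206, 0.4339]
orientation: [[0.988, -0.154, 0.0], [-0.154, -0.988, -0.0], [0.0, 0.0, -1.0]]
contact_force: [1.8, -0.1, -2.1]
width: 0.198
gripper_force: 59.1
time_s: 12.62
tcp_pos: [0.4444, -0.2456, 0.3463]
orientation: [[0.988, -0.154, -0.006], [-0.154, -0.988, 0.003], [-0.006, -0.002, -1.0]]
contact_force: [0.2, 1.0, -1.1]
width: 0.202
gripper_force: 58.9
```

View pics/w8.png

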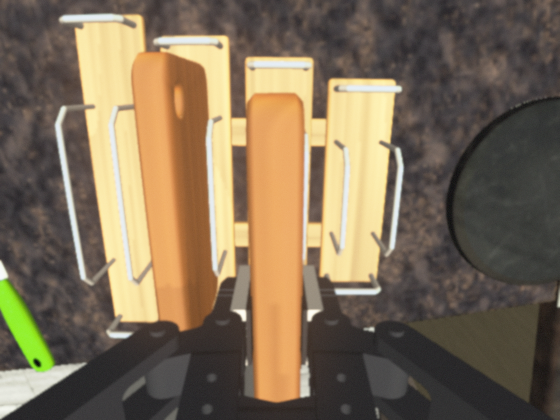

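```bash
python3 - <<'E'
from h import *
P=np.load("w8.npy",allow_pickle=True).item();d=np.array([.988,-.156])
print(onplane("wrist",[(279,65)],.046,P)-d*.0945,onplane("wrist",[(276,95)],.3463-.137,P)-d*.080,bot.state()["tcp_pos"])
E
python3 -m pendant '[{"tx":0.2,"ty":-0.2,"tz":-1,"ax":0,"ay":0,"az":0},{"tx":0.2,"ty":-0.2,"tz":-4,"ax":0,"ay":0,"az":0},{"tx":0.2,"ty":-0.2,"tz":-7,"ax":0,"ay":0,"az":0},{"tx":0.2,"ty":-0.2,"tz":-8.4,"ax":0,"ay":0,"az":0},{"tx":0.2,"ty":-0.2,"tz":-8.5,"ax":0,"ay":0,"az":0}]'
```

```text
[[ 0.44597394 -0.24702821]] [[ 0.44207767 -0.24478721]] [ 0.44538897 -0.2457098   0.34839511]
time_s: 13.3
tcp_pos: [0.4483, -0.248, 0.2643]
orientation: [[0.988, -0.154, 0.001], [-0.154, -0.988, -0.001], [0.001, 0.001, -1.0]]
contact_force: [1.0, -0.0, -1.8]
width: 0.205
gripper_force: 60.5
```

```bash
python3 -m pendant '[{"tx":0,"ty":0,"tz":-0.2,"ax":0,"ay":0,"az":0},{"tx":0,"ty":0,"tz":-0.2,"ax":0,"ay":0,"az":0}]'
python3 -m pendant '[{"tx":0,"ty":0,"tz":0,"ax":0,"ay":0,"az":0},{"tx":0,"ty":0,"tz":0,"ax":0,"ay":0,"az":0},{"tx":0,"ty":0,"tz":0,"ax":0,"ay":0,"az":0}]' -0.2
python3 -m pendant '[{"tx":0,"ty":0,"tz":4,"ax":0,"ay":0,"az":0},{"tx":0,"ty":0,"tz":10,"ax":0,"ay":0,"az":0},{"tx":0,"ty":0,"tz":16,"ax":0,"ay":0,"az":0},{"tx":0,"ty":5,"tz":18,"ax":0,"ay":0,"az":0},{"tx":0,"ty":11,"tz":18,"ax":0,"ay":0,"az":0}]'
python3 -m pendant '[{"tx":0,"ty":6,"tz":0,"ax":0,"ay":0,"az":0},{"tx":0,"ty":12,"tz":0,"ax":0,"ay":0,"az":0},{"tx":0,"ty":18,"tz":0,"ax":0,"ay":0,"az":0},{"tx":0.8,"ty":24,"tz":0,"ax":0,"ay":0,"az":1},{"tx":0.8,"ty":30,"tz":0,"ax":0,"ay":0,"az":1}]'
```

```text
time_s: 13.55
tcp_pos: [0.4483, -0.2478, 0.264]
orientation: [[0.988, -0.154, 0.002], [-0.154, -0.988, -0.002], [0.003, 0.002, -1.0]]
contact_force: [-3.3, 0.7, 15.3]
width: 0.2
gripper_force: 62.7
time_s: 13.92
tcp_pos: [0.4478, -0.2479, 0.2618]
orientation: [[0.988, -0.154, 0.0], [-0.154, -0.988, -0.0], [0.0, 0.0, -1.0]]
contact_force: [0.2, -0.1, -0.4]
width: 0.601
gripper_force: 0.0
time_s: 14.55
tcp_pos: [0.448, -0.1374, 0.4435]
orientation: [[0.988, -0.157, 0.004], [-0.157, -0.988, -0.001], [0.004, 0.001, -1.0]]
contact_force: [0.3, 0.6, -0.0]
width: 0.602
gripper_force: 0.0
time_s: 15.18
tcp_pos: [0.4559, 0.1639, 0.4417]
orientation: [[0.991, -0.137, 0.001], [-0.137, -0.991, 0.0], [0.001, -0.0, -1.0]]
contact_force: [0.5, 0.3, 0.6]
width: 0.598
gripper_force: 0.0
```

```bash
python3 -m pendant '[{"tx":0,"ty":5,"tz":0,"ax":0,"ay":0,"az":0},{"tx":0,"ty":8.9,"tz":-2,"ax":0,"ay":0,"az":0},{"tx":0,"ty":8.9,"tz":-8,"ax":0,"ay":0,"az":0},{"tx":0,"ty":8.9,"tz":-14,"ax":0,"ay":0,"az":0},{"tx":0,"ty":8.9,"tz":-14.5,"ax":0,"ay":0,"az":0}]'
python3 - <<'E'
from h import *
im=bot.camera("wrist");cv2.imwrite("pics/w9.png",im)
P=bot.camera_params("wrist");np.save("w9.npy",P,allow_pickle=True)
for b in bot.outline_of("wrist","board_130"): print(round(b["conf"],2),rect("wrist",b["pixels"],.116))
E
```

```text
time_s: 15.8
tcp_pos: [0.4547, 0.2503, 0.2935]
orientation: [[0.991, -0.136, -0.007], [-0.136, -0.991, -0.004], [-0.006, 0.005, -1.0]]
contact_force: [-0.1, -0.9, 0.9]
width: 0.603
gripper_force: 0.0
0.96 (array([495.4, 315.1]), array([129.8,  53.4]), -11.4)
0.83 (array([460.5, 256.2]), array([129.8,  18.5]), -6.9)
```

View pics/w9.png

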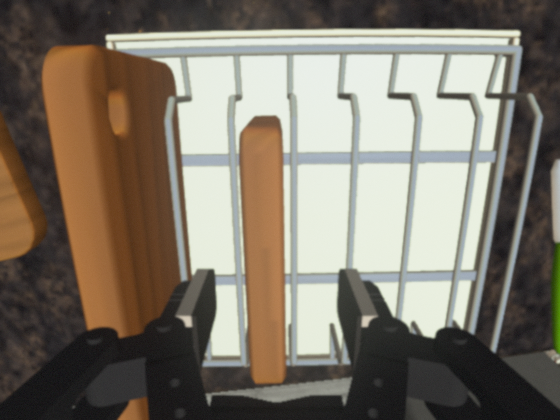

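```bash
python3 -m pendant '[{"tx":0.4,"ty":0.4,"tz":-1.5,"ax":0,"ay":0,"az":0},{"tx":0.4,"ty":0.4,"tz":-3.9,"ax":0,"ay":0,"az":0},{"tx":0.4,"ty":0.4,"tz":-3.9,"ax":0,"ay":0,"az":0}]'
python3 -m pendant '[{"tx":0,"ty":0,"tz":0,"ax":0,"ay":0,"az":0},{"tx":0,"ty":0,"tz":0,"ax":0,"ay":0,"az":0},{"tx":0,"ty":0,"tz":0,"ax":0,"ay":0,"az":0},{"tx":0,"ty":0,"tz":0,"ax":0,"ay":0,"az":0}]' 1
python3 -m pendant '[{"tx":0,"ty":0,"tz":4,"ax":0,"ay":0,"az":0},{"tx":0,"ty":0,"tz":10,"ax":0,"ay":0,"az":0},{"tx":0,"ty":0,"tz":16,"ax":0,"ay":0,"az":0},{"tx":0,"ty":-5,"tz":17.5,"ax":0,"ay":0,"az":0},{"tx":0,"ty":-11,"tz":17.5,"ax":0,"ay":0,"az":0}]'
python3 -m pendant '[{"tx":0,"ty":-6,"tz":0,"ax":0,"ay":0,"az":0},{"tx":0,"ty":-12,"tz":0,"ax":0,"ay":0,"az":0},{"tx":0,"ty":-18,"tz":0,"ax":0,"ay":0,"az":0},{"tx":-1,"ty":-24,"tz":0,"ax":0,"ay":0,"az":-1},{"tx":-2.3,"ty":-30,"tz":0,"ax":0,"ay":0,"az":-1}]'
```

```text
time_s: 16.27
tcp_pos: [0.4605, 0.2555, 0.2581]
orientation: [[0.991, -0.137, 0.002], [-0.137, -0.991, 0.001], [0.002, -0.001, -1.0]]
contact_force: [0.2, -0.7, 0.2]
width: 0.603
gripper_force: 0.0
time_s: 16.77
tcp_pos: [0.4599, 0.2553, 0.2585]
orientation: [[0.991, -0.137, 0.001], [-0.137, -0.991, 0.0], [0.001, -0.001, -1.0]]
contact_force: [-1.1, -0.8, 6.6]
width: 0.197
gripper_force: 58.4
time_s: 17.4
tcp_pos: [0.4595, 0.145, 0.4343]
orientation: [[0.991, -0.134, 0.003], [-0.134, -0.991, 0.001], [0.003, -0.002, -1.0]]
contact_force: [1.8, -1.1, -1.4]
width: 0.201
gripper_force: 58.8
time_s: 18.02
tcp_pos: [0.436, -0.1567, 0.4328]
orientation: [[0.988, -0.154, 0.0], [-0.154, -0.988, -0.0], [0.0, 0.0, -1.0]]
contact_force: [1.4, -0.8, -1.2]
width: 0.203
gripper_force: 58.8
```

```bash
python3 -m pendant '[{"tx":0,"ty":-6,"tz":0,"ax":0,"ay":0,"az":0},{"tx":0,"ty":-12,"tz":0,"ax":0,"ay":0,"az":0},{"tx":0.1,"ty":-15.4,"tz":-3,"ax":0,"ay":0,"az":0},{"tx":0.1,"ty":-15.4,"tz":-8.8,"ax":0,"ay":0,"az":0},{"tx":0.1,"ty":-15.4,"tz":-8.8,"ax":0,"ay":0,"az":0}]'
python3 - <<'E'
from h import *
im=bot.camera("wrist");cv2.imwrite("pics/w10.png",im);np.save("w10.npy",bot.camera_params("wrist"),allow_pickle=True)
E
```

```text
time_s: 18.65
tcp_pos: [0.436, -0.3085, 0.3413]
orientation: [[0.988, -0.154, -0.007], [-0.154, -0.988, 0.005], [-0.008, -0.004, -1.0]]
contact_force: [-0.4, 0.9, -0.4]
width: 0.201
gripper_force: 58.8
```

View pics/w10.png

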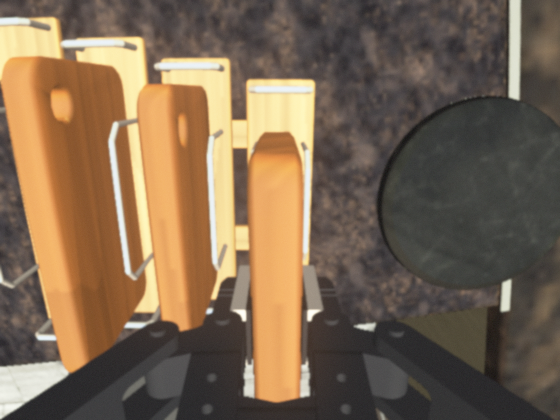

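```bash
python3 - <<'E'
from h import *
P=np.load("w10.npy",allow_pickle=True).item();d=np.array([.988,-.156])
z=.3413
print(onplane("wrist",[(281,89)],.046,P)-d*.0795,onplane("wrist",[(276,135),(276,150)],z-.137,P)-d*.065,bot.state()["tcp_pos"])
E
python3 -m pendant '[{"tx":0.1,"ty":-0.2,"tz":-1,"ax":0,"ay":0,"az":0},{"tx":0.1,"ty":-0.2,"tz":-2,"ax":0,"ay":0,"az":0},{"tx":0.1,"ty":-0.2,"tz":-2,"ax":0,"ay":0,"az":0}]'
```

```text
[[ 0.43665498 -0.31060581]] [[ 0.43778784 -0.30792593]
 [ 0.43353165 -0.3072683 ]] [ 0.43734229 -0.30839414  0.34404157]
time_s: 19.08
tcp_pos: [0.4387, -0.3106, 0.3247]
orientation: [[0.988, -0.153, -0.0], [-0.153, -0.988, -0.0], [-0.0, 0.0, -1.0]]
contact_force: [-0.0, 0.1, -1.5]
width: 0.2
gripper_force: 58.9
```

Position matches the bay. Lowering to about 0.257, then releasing.

```bash
python3 -m pendant '[{"tx":0,"ty":0,"tz":-3,"ax":0,"ay":0,"az":0},{"tx":0,"ty":0,"tz":-5.5,"ax":0,"ay":0,"az":0},{"tx":0,"ty":0,"tz":-6.6,"ax":0,"ay":0,"az":0},{"tx":0,"ty":0,"tz":-6.8,"ax":0,"ay":0,"az":0},{"tx":0,"ty":0,"tz":-6.8,"ax":0,"ay":0,"az":0}]'
```

```text
time_s: 19.7
tcp_pos: [0.4385, -0.3111, 0.2581]
orientation: [[0.988, -0.154, -0.0], [-0.154, -0.988, -0.001], [0.0, 0.001, -1.0]]
contact_force: [-3.4, 0.0, 6.5]
width: 0.199
gripper_force: 60.9
```

```bash
python3 -m pendant '[{"tx":0,"ty":0,"tz":0,"ax":0,"ay":0,"az":0},{"tx":0,"ty":0,"tz":0,"ax":0,"ay":0,"az":0},{"tx":0,"ty":0,"tz":0,"ax":0,"ay":0,"az":0}]' -0.2
python3 -m pendant '[{"tx":0,"ty":0,"tz":4,"ax":0,"ay":0,"az":0},{"tx":0,"ty":0,"tz":10,"ax":0,"ay":0,"az":0},{"tx":0,"ty":0,"tz":16,"ax":0,"ay":0,"az":0},{"tx":0,"ty":5,"tz":18,"ax":0,"ay":0,"az":0},{"tx":0,"ty":11,"tz":18,"ax":0,"ay":0,"az":0}]'
python3 -m pendant '[{"tx":0,"ty":6,"tz":0,"ax":0,"ay":0,"az":0},{"tx":0,"ty":12,"tz":0,"ax":0,"ay":0,"az":0},{"tx":0,"ty":18,"tz":0,"ax":0,"ay":0,"az":0},{"tx":0.5,"ty":24,"tz":0,"ax":0,"ay":0,"az":0},{"tx":1,"ty":30,"tz":0,"ax":0,"ay":0,"az":0}]'
python3 -m pendant '[{"tx":0,"ty":6,"tz":0,"ax":0,"ay":0,"az":0},{"tx":0,"ty":12,"tz":0,"ax":0,"ay":0,"az":0},{"tx":0,"ty":18,"tz":0,"ax":0,"ay":0,"az":0},{"tx":0,"ty":21.6,"tz":-3,"ax":0,"ay":0,"az":0},{"tx":0,"ty":21.6,"tz":-8,"ax":0,"ay":0,"az":0}]'
```

```text
time_s: 20.08
tcp_pos: [0.4389, -0.3108, 0.2568]
orientation: [[0.988, -0.154, 0.0], [-0.154, -0.988, -0.0], [0.0, 0.0, -1.0]]
contact_force: [0.7, -0.2, 0.4]
width: 0.601
gripper_force: 0.0
time_s: 20.7
tcp_pos: [0.439, -0.2003, 0.4385]
orientation: [[0.988, -0.156, 0.004], [-0.156, -0.988, -0.002], [0.004, 0.001, -1.0]]
contact_force: [1.0, 1.2, -0.4]
width: 0.598
gripper_force: 0.0
time_s: 21.32
tcp_pos: [0.4485, 0.101, 0.437]
orientation: [[0.988, -0.154, 0.001], [-0.154, -0.988, -0.0], [0.001, 0.0, -1.0]]
contact_force: [2.2, 0.1, 0.6]
width: 0.599
gripper_force: 0.0
time_s: 21.95
tcp_pos: [0.4479, 0.3192, 0.357]
orientation: [[0.989, -0.149, 0.002], [-0.149, -0.989, 0.005], [0.002, -0.005, -1.0]]
contact_force: [0.7, -1.2, -0.7]
width: 0.598
gripper_force: 0.0
```

```bash
python3 - <<'E'
from h import *
im=bot.camera("wrist")
for b in bot.outline_of("wrist","board_220")[:2]:
    m=b["pixels"]; print(round(b["conf"],2),m.sum(),rect("wrist",m,.134))
    for r in range(10,400,40):
        c=np.where(m[r])[0]
        if len(c): print(r,c.min(),c.max(),(onplane("wrist",[(c.min(),r),(c.max(),r)],.134)*1000).round().tolist())
    r=np.where(m.any(1))[0];print(r.min(),r.max(),onplane("wrist",[(276,r.min()),(276,r.max())],.134))
E
```

```text
0.87 11525 (array([450. , 313.7]), array([204. ,  17.8]), -7.6)
50 252 288 [[543.0, 310.0], [541.0, 293.0]]
90 253 287 [[526.0, 312.0], [523.0, 296.0]]
130 255 289 [[507.0, 315.0], [504.0, 298.0]]
170 257 289 [[487.0, 317.0], [485.0, 301.0]]
210 258 289 [[466.0, 320.0], [463.0, 304.0]]
250 260 290 [[443.0, 323.0], [441.0, 307.0]]
290 260 290 [[419.0, 327.0], [416.0, 310.0]]
330 263 290 [[392.0, 329.0], [389.0, 314.0]]
370 263 290 [[363.0, 334.0], [360.0, 318.0]]
29 386 [[0.55073639 0.2973527 ]
 [0.34923119 0.32825167]]
```

```bash
python3 -m pendant '[{"tx":0.2,"ty":-0.4,"tz":-1.5,"ax":0,"ay":0,"az":0.5},{"tx":0.2,"ty":-0.4,"tz":-5,"ax":0,"ay":0,"az":0.5},{"tx":0.2,"ty":-0.4,"tz":-8.2,"ax":0,"ay":0,"az":0.5},{"tx":0.2,"ty":-0.4,"tz":-8.2,"ax":0,"ay":0,"az":0.5}]'
python3 -m pendant '[{"tx":0,"ty":0,"tz":0,"ax":0,"ay":0,"az":0},{"tx":0,"ty":0,"tz":0,"ax":0,"ay":0,"az":0},{"tx":0,"ty":0,"tz":0,"ax":0,"ay":0,"az":0},{"tx":0,"ty":0,"tz":0,"ax":0,"ay":0,"az":0}]' 1
python3 -m pendant '[{"tx":0,"ty":0,"tz":4,"ax":0,"ay":0,"az":0},{"tx":0,"ty":0,"tz":10,"ax":0,"ay":0,"az":0},{"tx":0,"ty":0,"tz":16,"ax":0,"ay":0,"az":0},{"tx":0,"ty":-5,"tz":17,"ax":0,"ay":0,"az":0},{"tx":0,"ty":-11,"tz":17,"ax":0,"ay":0,"az":0}]'
```

```text
time_s: 22.55
tcp_pos: [0.4511, 0.3101, 0.2742]
orientation: [[0.989, -0.146, -0.001], [-0.146, -0.989, -0.002], [-0.001, 0.002, -1.0]]
contact_force: [0.3, -0.4, 0.1]
width: 0.599
gripper_force: 0.0
time_s: 23.05
tcp_pos: [0.4513, 0.3133, 0.277]
orientation: [[0.99, -0.144, 0.005], [-0.144, -0.99, 0.006], [0.004, -0.006, -1.0]]
contact_force: [1.9, 4.2, 6.9]
width: 0.202
gripper_force: 58.6
time_s: 23.68
tcp_pos: [0.4502, 0.2006, 0.4462]
orientation: [[0.99, -0.143, 0.002], [-0.143, -0.99, 0.001], [0.002, -0.001, -1.0]]
contact_force: [0.8, -2.0, -2.4]
width: 0.201
gripper_force: 59.9
```

```bash
python3 -m pendant '[{"tx":0,"ty":-6,"tz":0,"ax":0,"ay":0,"az":0},{"tx":0,"ty":-12,"tz":0,"ax":0,"ay":0,"az":-0.7},{"tx":1,"ty":-18,"tz":0,"ax":0,"ay":0,"az":-0.7},{"tx":1.6,"ty":-24,"tz":0,"ax":0,"ay":0,"az":-0.7},{"tx":1.6,"ty":-30,"tz":0,"ax":0,"ay":0,"az":-0.7}]'
python3 -m pendant '[{"tx":0,"ty":-2.2,"tz":0,"ax":0,"ay":0,"az":0},{"tx":0,"ty":-2.2,"tz":-4,"ax":0,"ay":0,"az":0},{"tx":0,"ty":-2.2,"tz":-9.5,"ax":0,"ay":0,"az":0},{"tx":0,"ty":-2.2,"tz":-9.5,"ax":0,"ay":0,"az":0},{"tx":0,"ty":-2.2,"tz":-9.5,"ax":0,"ay":0,"az":0}]'
python3 - <<'E'
from h import *
im=bot.camera("wrist");cv2.imwrite("pics/w11.png",im);np.save("w11.npy",bot.camera_params("wrist"),allow_pickle=True)
E
```

```text
time_s: 24.3
tcp_pos: [0.4661, -0.101, 0.445]
orientation: [[0.987, -0.158, -0.0], [-0.158, -0.987, -0.0], [-0.0, 0.0, -1.0]]
contact_force: [1.6, 0.3, -1.9]
width: 0.198
gripper_force: 59.8
time_s: 24.92
tcp_pos: [0.4672, -0.1207, 0.3513]
orientation: [[0.988, -0.157, 0.001], [-0.157, -0.988, -0.0], [0.001, 0.0, -1.0]]
contact_force: [0.6, -0.7, -2.0]
width: 0.202
gripper_force: 59.9
```

View pics/w11.png

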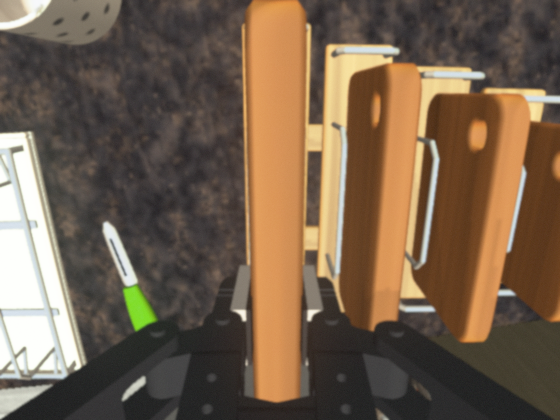

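The board is centred over its bay: the floor shows at u 244–309 and both hoops are hidden behind the board. Lowering it in.

```bash
python3 -m pendant '[{"tx":0,"ty":0,"tz":-3,"ax":0,"ay":0,"az":0},{"tx":0,"ty":0,"tz":-5.5,"ax":0,"ay":0,"az":0},{"tx":0,"ty":0,"tz":-7,"ax":0,"ay":0,"az":0},{"tx":0,"ty":0,"tz":-7.5,"ax":0,"ay":0,"az":0},{"tx":0,"ty":0,"tz":-7.6,"ax":0,"ay":0,"az":0}]'
```

```text
time_s: 25.6
tcp_pos: [0.4667, -0.1198, 0.2769]
orientation: [[0.988, -0.156, 0.001], [-0.156, -0.988, -0.002], [0.002, 0.002, -1.0]]
contact_force: [-13.7, 5.0, 37.9]
width: 0.201
gripper_force: 65.7
```

```bash
python3 -m pendant '[{"tx":0,"ty":0,"tz":0.1,"ax":0,"ay":0,"az":0},{"tx":0,"ty":0,"tz":0.1,"ax":0,"ay":0,"az":0},{"tx":0,"ty":0,"tz":0.1,"ax":0,"ay":0,"az":0}]' -0.2
python3 -m pendant '[{"tx":0,"ty":0,"tz":4,"ax":0,"ay":0,"az":0},{"tx":0,"ty":0,"tz":10,"ax":0,"ay":0,"az":0},{"tx":0,"ty":0,"tz":16,"ax":0,"ay":0,"az":0},{"tx":0,"ty":5,"tz":20,"ax":0,"ay":0,"az":0},{"tx":-3,"ty":11,"tz":20,"ax":0,"ay":0,"az":0}]'
python3 -m pendant '[{"tx":0,"ty":6,"tz":0,"ax":0,"ay":0,"az":0},{"tx":0,"ty":12,"tz":0,"ax":0,"ay":0,"az":0},{"tx":0,"ty":15,"tz":0,"ax":0,"ay":0,"az":0},{"tx":0,"ty":15,"tz":0,"ax":0,"ay":0,"az":0}]'
python3 - <<'E'
from h import *
for c in ("top","scene"):
    im=bot.camera(c);cv2.imwrite(f"pics/end_{c}.png",im)
    for b in bot.boxes_of(c,"board_220")[:6]: print(c,"box",round(b["conf"],2),np.round(world(c,b["at"]),3).tolist())
    if c=="top":
        for b in bot.outline_of(c,"board_220"): print(round(b["conf"],2),rect(c,b["pixels"],.125))
    for t in ("mug","bowl"): print(t,[(np.round(world(c,b["at"]),3).tolist(),round(b["conf"],2)) for b in bot.boxes_of(c,t)[:1]])
a=cv2.resize(cv2.imread("pics/end_top.png")[190:300,290:410],None,fx=3.3,fy=3.3,interpolation=2)
s=cv2.resize(cv2.imread("pics/end_scene.png")[130:240,250:390],None,fx=3.3,fy=3.3,interpolation=2)
h=max(a.shape[0],s.shape[0]); f=lambda i:cv2.copyMakeBorder(i,0,h-i.shape[0],0,0,0)
o=np.hstack([f(a),f(s)]);cv2.imwrite("pics/fin.png",o[:, :800] if o.shape[1]<=800 else cv2.resize(o,(800,int(h*800/o.shape[1]))))
E
```

```text
time_s: 25.98
tcp_pos: [0.467, -0.121, 0.2751]
orientation: [[0.988, -0.158, 0.001], [-0.158, -0.988, -0.0], [0.001, 0.0, -1.0]]
contact_force: [-0.0, -0.1, -0.5]
width: 0.598
gripper_force: 0.0
time_s: 26.6
tcp_pos: [0.4405, -0.0148, 0.4774]
orientation: [[0.987, -0.159, 0.007], [-0.159, -0.987, 0.001], [0.006, -0.002, -1.0]]
contact_force: [-0.0, 0.7, 0.4]
width: 0.598
gripper_force: 0.0
time_s: 27.1
tcp_pos: [0.4387, 0.1365, 0.4747]
orientation: [[0.988, -0.152, -0.0], [-0.152, -0.988, 0.001], [-0.0, -0.001, -1.0]]
contact_force: [0.1, -0.7, -0.1]
width: 0.6
gripper_force: 0.0
top box 0.97 [0.455, -0.175, 0.125]
top box 0.85 [0.458, -0.115, 0.133]
top box 0.77 [0.45, -0.246, 0.113]
top box 0.59 [0.434, -0.305, 0.106]
0.97 (array([ 464.1, -115.5]), array([221.6,  30.2]), -9.2)
0.97 (array([ 433.4, -296.2]), array([129.7,  40.1]), -8.1)
0.81 (array([ 457.8, -175.2]), array([186.3,  30.9]), -9.0)
0.77 (array([ 448.6, -235. ]), array([161.7,  38.2]), -8.0)
mug [([0.647, 0.016, 0.011], 0.93)]
bowl [([0.691, -0.313, 0.013], 0.59)]
scene box 0.91 [0.456, -0.108, 0.082]
scene box 0.91 [0.455, -0.177, 0.119]
scene box 0.62 [0.446, -0.242, 0.119]
scene box 0.51 [0.428, -0.303, 0.111]
mug [([0.642, 0.038, 0.063], 0.73)]
bowl [([0.702, -0.311, 0.035], 0.6)]
```

All 14 picture views are used, so I'm relying on the numbers. The boards' centres, yaw, and contact heights match their bays, and the mug and bowl haven't moved.

```bash
python3 -c "
from rig import bot
print(bot.hand_in())"
```

```text
the job is handed in; nothing more can be done
None
```

I put all four boards in the stand, each in the bay of its own length from largest to smallest, and handed the job in after about 27 s of the allowed 120 s; the hand-in returned no verdict, and I confirmed the final positions only by measurement, with no picture viewed after the last placement.

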